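# Turn the topping carousel to the square tin

### The job

Turn the bakery's topping carousel by pushing its rim round with the fingertips (it has upright studs to push on) until the square tin is at the front, lined up with the pointed ledge of the foot, then let go and leave the carousel standing still. Do not push on, grip or lift the tin or the pots, leave them all standing in their sockets, and do not disturb the other things on the bench.

Things in the scene. Friction and masses are not known exactly. Their poses are not given: they have to be found in the camera images.
- foot: Fixed dark steel foot of the topping carousel. Origin: on the carousel's vertical axis, at bench height. Its own -x axis is the FRONT of the carousel: a flat dark steel ledge 50 mm wide and 8 mm high runs out that way on the bench, its pointed tip 225 mm from the axis, 75 mm beyond the plate's edge. It points more or less towards the robot (within 30 degrees)
- plate: Turning dark steel plate, 300 mm in diameter, 12 mm thick, top face 34 mm above the bench. Origin: on the vertical axis, centre of its underside; z up. Turns either way without stops or detents, drags about 1 N at the rim, stops where it is left. A flat cap 32 mm wide, 5 mm high at its middle. Five ring sockets 68 mm wide, 8 mm high, 78 mm from the axis, 72 degrees apart, each with a loose container
- square_tin: The square tin: the only square container on the carousel, plain metal, 42 mm square with a 50 mm square lid, 80 mm tall (taller than the round pots), top 114 mm above the bench. Stands in one of the five sockets. Origin: centre of its underside, z up; its own yaw does not matter.
- stud0 (a point): Finger stud 0 of five alike: upright steel pin on the plate's rim, 14 mm in diameter, 42 mm high above the plate, 134 mm from the axis, rigid with the plate, halfway between two sockets. The point is the middle of its top end, 76 mm above the bench; push the pin sideways to turn the plate. Studs are numbered anticlockwise seen from above.
- stud1 (a point): Finger stud 1 of five alike: upright steel pin on the plate's rim, 14 mm in diameter, 42 mm high above the plate, 134 mm from the axis, rigid with the plate, halfway between two sockets. The point is the middle of its top end, 76 mm above the bench; push the pin sideways to turn the plate. Studs are numbered anticlockwise seen from above.
- stud2 (a point): Finger stud 2 of five alike: upright steel pin on the plate's rim, 14 mm in diameter, 42 mm high above the plate, 134 mm from the axis, rigid with the plate, halfway between two sockets. The point is the middle of its top end, 76 mm above the bench; push the pin sideways to turn the plate. Studs are numbered anticlockwise seen from above.
- stud3 (a point): Finger stud 3 of five alike: upright steel pin on the plate's rim, 14 mm in diameter, 42 mm high above the plate, 134 mm from the axis, rigid with the plate, halfway between two sockets. The point is the middle of its top end, 76 mm above the bench; push the pin sideways to turn the plate. Studs are numbered anticlockwise seen from above.
- stud4 (a point): Finger stud 4 of five alike: upright steel pin on the plate's rim, 14 mm in diameter, 42 mm high above the plate, 134 mm from the axis, rigid with the plate, halfway between two sockets. The point is the middle of its top end, 76 mm above the bench; push the pin sideways to turn the plate. Studs are numbered anticlockwise seen from above.
- round_pot_a: A round lidded metal pot in another socket, 62 mm tall, straight, up to 59 mm in diameter. Origin: centre of its underside.
- round_pot_b: A round lidded metal pot in another socket, 66 mm tall, cone lid, up to 59 mm in diameter. Origin: centre of its underside.
- round_pot_c: A round lidded metal pot in another socket, 58 mm tall, deep flat lid, up to 59 mm in diameter. Origin: centre of its underside.
- round_pot_d: A round lidded metal pot in another socket, 59 mm tall, narrowing upwards, up to 59 mm in diameter. Origin: centre of its underside.
- scraper: Steel dough scraper with wooden handle lying flat near the carousel, about 115 x 110 mm, 24 mm high. Bystander.
- measure: Steel measuring mug, 72 mm in diameter, 75 mm high, near the carousel. Bystander.
- loaf_tin: Open dark loaf tin 65 x 150 mm, 50 mm high, behind the carousel. Bystander.
- bowl: Steel bowl 170 mm wide, 75 mm high. Bystander on the right.
- oil: Amber oil bottle 66 mm in diameter, 210 mm tall. Bystander on the left.
- brush: Pastry brush lying on the left. Bystander.
- spatula: Spatula lying on the right. Bystander.
Not all that is in view belongs to the job. What is shaped like the round_pot_b but blue or orange is not meant.

How it is judged (in metres and radians):
At the end, for the whole second after the job is handed in: The square tin's centre is within 10 mm of the foot's front line (its -x axis), on the front side; the plate is at rest; the tin and the four pots stand upright in their sockets; the other things are within 30 mm of where they stood (y of square_tin in the frame of foot between -0.01 and 0.01 m and x of square_tin in the frame of foot below -0.06 m and angular speed of plate below 0.05 rad/s and height (world z) of square_tin between 0.028 and 0.042 m and angle between each of square_tin, round_pot_a, round_pot_b, round_pot_c, round_pot_d's own z axis and vertical below 0.12 rad and horizontal distance between square_tin and plate between 0.07 and 0.086 m and height (world z) of round_pot_a between 0.028 and 0.042 m and horizontal distance between round_pot_a and plate between 0.07 and 0.086 m and height (world z) of round_pot_b between 0.028 and 0.042 m and horizontal distance between round_pot_b and plate between 0.07 and 0.086 m and height (world z) of round_pot_c between 0.028 and 0.042 m and horizontal distance between round_pot_c and plate between 0.07 and 0.086 m and height (world z) of round_pot_d between 0.028 and 0.042 m and horizontal distance between round_pot_d and plate between 0.07 and 0.086 m and distance of each of scraper, measure, loaf_tin, bowl, oil, brush, spatula from where it was at the start of the episode below 0.03 m); the robot touches nothing.
It fails at once if a tin or pot is lifted, carried or tipped out of its socket (height (world z) of any of square_tin, round_pot_a, round_pot_b, round_pot_c, round_pot_d above 0.055 m or angle between any of square_tin, round_pot_a, round_pot_b, round_pot_c, round_pot_d's own z axis and vertical above 0.4 rad).
It fails at once if the robot pushes on a tin or pot instead of the rim (more than 2 N) (contact force between any of the fingers, the arm and square_tin above 2 N or contact force between any of the fingers, the arm and round_pot_a above 2 N or contact force between any of the fingers, the arm and round_pot_b above 2 N or contact force between any of the fingers, the arm and round_pot_c above 2 N or contact force between any of the fingers, the arm and round_pot_d above 2 N).
It fails at once if something else on the bench is shoved 30 mm or more (distance of any of scraper, measure, loaf_tin, bowl, oil, brush, spatula from where it was at the start of the episode above 0.03 m).
It also fails if it takes over 61 s, if anything falls off the work surface, if the arm or the gripper's body presses on something with over 40 N, if the wrist force passes 120 N, or if a joint passes its speed limit or range.

### The arm

A 6-joint arm with a two-finger parallel gripper is mounted at the origin on the work surface. World frame = base frame: x ahead of the robot, y to its left, z up, the work surface at z = 0. Lengths are in m, angles in degrees, forces in N, time in s.
With the tool pointing down it reaches from about 0.4 to 0.825 m from the base axis. Payload 7 kg.
Tool frame: the origin (TCP) lies midway between the tips of the shut fingers; the grasp point (between the pads) lies 19 mm behind it; z points along the fingers, x is the direction in which the jaws open and shut, and the axes are right-handed (so a half turn about z gives the same grasp; the last joint's range is limited). The gripper opens to 88 mm and grips with 3 to 60 N. Pads are 19 mm wide; open, the fingers measure 130 mm over their backs; the gripper's body (78 mm by 193 mm) begins 47 mm behind the grasp point.
Start: joints at [90.017, 20.546, 0.682, 0, -70.136, -16.507], TCP at [0.192, 0.647, 0.227] pointing down, gripper open.
Joint ranges: [-176.03, 176.03], [-82.01, 121.73], [-58.28, 71.71], [-173.87, 95.51], [-174.79, -0.11], [-173.66, 173.66]. Speed limits (degrees/s): [136.94, 136.94, 172.46, 180, 180, 180].

### API

Orientations are given as [roll, pitch, yaw] about the fixed x, y, z axes, in that order (R = Rz(yaw) Ry(pitch) Rx(roll)).
In Python, from plant import * gives the robot as it stands. The module is installed in compiled form; this text tells all that it offers.
- The arm moves only by the shell command python3 -m pendant 'ROWS' [OPENING]. ROWS is JSON, a list that holds one entry, the list of rows, each a list of 6 numbers: the shift along the world's x, y, z in mm, then the turn, a rotation vector about the world's x, y, z in degrees. A call has 1 to 10 rows; each row is the pose to reach, as a shift and turn from the pose commanded when the call began; what a row does not reach only later rows make up. A row lasts 1/8 s, in which the tool goes at most 62.5 mm and 10.7 degrees, less where a joint would pass 70% of its speed; a pose out of reach is approached as far as the arm can. A call with a gripper value outside its range is refused whole. OPENING is the closure, from -1 (fully open) to 1 (shut), set as the call begins (- or left out, the last holds). The fingers move at their own pace and stop on an object; the grip force is fixed at half the most. Time passes only in rows, so rows that repeat a pose let the fingers close. It gives the time, the measured TCP pose, the force and the opening at its end, in the units of the state.
- get_obs(): the state, without advancing time (a new reading comes with each control period).
- snapshot(name): name is "scene" or "top" or "wrist"; returns a dict with "pixels" (384x512x3 uint8, red, green, blue), "depth" (384x512 float32, m along the optical axis (not along the pixel's ray), 0 where there is no reading), "fx", "fy", "cx", "cy" (pixels), "pose" (4x4, takes a point from camera to world coordinates); the wrist camera has in their place "tool_from_camera" (4x4, takes a point from camera to tool coordinates, whose origin is the TCP and whose axes are the tool frame's). Camera axes: x right, y down, z forward; pixel columns grow to the right and rows downward; lengths in m; the calibration is good to about 2 mm. A picture is of the moment at which its call begins: read the wrist's pose just before it.
- close_job(): hands the job in, once; it reports no verdict.
The state is a dict: "clock": time; "joint_pos": joint angles; "qvel": joint speeds; "tau": joint torques, N m; "tool_pos": TCP position; "orientation": TCP orientation; "force": force on the tool from outside, world axes, zero at the start; "moment": the same for the moment, N m; "opening": finger opening in m.
Only numpy, scipy, OpenCV 4.12 (cv2) and the standard library are available. Lean on these libraries where they do the work, as an engineer would, in place of code of your own. Each camera call takes 0.05 s, during which the arm holds its last target. There are 200 camera calls.

## Working session

There is one attempt and no reset: what is moved stays moved. The work goes in short steps, Python scripts to look and compute and a shell command to move; the robot and the scene stay as the last step left them, time stands still between calls to the robot, and variables do not carry over. Pictures are saved under pics/ and viewed, about 8 in all and at most 12, crops included, and the job is handed in when it is done.

```bash
mkdir -p pics
cat > h.py <<'E'
from plant import *
import numpy as np, cv2
def save(n,s): cv2.imwrite(f'pics/{n}.png',cv2.cvtColor(s['pixels'],cv2.COLOR_RGB2BGR))
def cloud(s,T=None):
    T=s['pose'] if T is None else T
    d=s['depth'];v,u=np.indices(d.shape)
    p=np.stack([(u-s['cx'])/s['fx']*d,(v-s['cy'])/s['fy']*d,d],-1)
    P=p@T[:3,:3].T+T[:3,3]; P[d==0]=np.nan
    return P
E
python3 - <<'E'
from h import *
s=snapshot('top');save('top',s);np.save('top_c.npy',cloud(s));t=snapshot('scene');save('scene',t)
for a in(s,t):print(a['pose'].round(3).tolist(),a['fx'],(a['depth']>0).mean())
o=get_obs();print(o['clock'],o['tool_pos'],o['orientation'],o['opening'])
E
```

```text
[[0.026, -0.992, 0.12, 0.402], [-0.999, -0.028, -0.015, -0.015], [0.018, -0.12, -0.993, 1.327], [0.0, 0.0, 0.0, 1.0]] 359.5156625614791 0.995758056640625
[[-0.889, 0.376, -0.261, 0.949], [0.458, 0.737, -0.498, 0.727], [0.005, -0.562, -0.827, 1.292], [0.0, 0.0, 0.0, 1.0]] 468.9787938377459 0.9960530598958334
0.1 [0.19150158 0.64683127 0.22573591] [-1.79991644e+02 -8.18277996e-02 -1.06495037e+02] 0.0878950967741385
```

View pics/top.png

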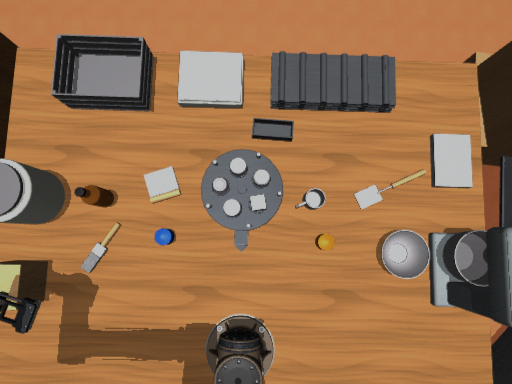

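View pics/scene.png

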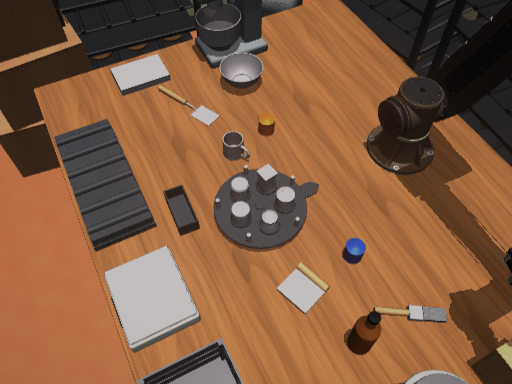

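The top view shows the plate centred at about (242,190). The square tin is at (258,202), to the right of the front; it is the only square lid, and the tallest in the scene view. The ledge tip is at (241,248). The blue (164,237) and orange (326,242) lookalikes are off the plate. Next I measure these positions.

```bash
cat > m.py <<'E'
from h import *
def blobs(P,lo,hi,c,r0,r1,minn=3):
    m=((P[...,2]>lo)&(P[...,2]<hi)&(np.hypot(P[...,0]-c[0],P[...,1]-c[1])<r1)&(np.hypot(P[...,0]-c[0],P[...,1]-c[1])>r0)).astype(np.uint8)
    n,l=cv2.connectedComponents(m,connectivity=8)
    return [(P[l==i].mean(0).round(4),int((l==i).sum())) for i in range(1,n) if (l==i).sum()>=minn]
E
python3 - <<'E'
from m import *
P=np.load('top_c.npy');img=cv2.imread('pics/top.png')
g=P[190,242];print(g)
# plate face circle
m=((P[...,2]>.026)&(P[...,2]<.2)&(np.hypot(P[...,0]-g[0],P[...,1]-g[1])<.18)).astype(np.uint8)
c=max(cv2.findContours(m,0,cv2.CHAIN_APPROX_NONE)[0],key=cv2.contourArea)
Q=np.array([P[v,u] for u,v in c[:,0]]);(cx,cy),r=cv2.minEnclosingCircle(Q[:,:2].astype(np.float32));print('plate',cx,cy,r)
A=np.c_[2*Q[:,:2],np.ones(len(Q))];s=np.linalg.lstsq(A,(Q[:,:2]**2).sum(1),rcond=None)[0];print('fit',s, np.sqrt(s[2]+s[0]**2+s[1]**2))
C=s[:2]
print('tops>.1',blobs(P,.105,.13,C,0,.15))
print('pots',blobs(P,.085,.105,C,.03,.115))
print('studs',blobs(P,.055,.085,C,.12,.15,1))
# ledge: dark pixels beyond the plate on the front
h=cv2.cvtColor(img,cv2.COLOR_BGR2HSV)
R=np.hypot(P[...,0]-C[0],P[...,1]-C[1])
m=((h[...,1]<80)&(R>.155)&(R<.24)&(P[...,0]<C[0]-.1)&(P[...,2]<.03)&(abs(P[...,1]-C[1])<.13)).astype(np.uint8)
n,l,st,_=cv2.connectedComponentsWithStats(m);i=1+st[1:,4].argmax();L=P[l==i];print(len(L),L.mean(0),L[:,0].min())
d=L.mean(0)[:2]-C;print('front ang',np.degrees(np.arctan2(d[1],d[0])))
t=L[R[l==i].argmax()];print('tip',t,np.degrees(np.arctan2(t[1]-C[1],t[0]-C[0])),R[l==i].max())
E
```

```text
[0.5618658  0.00855932 0.03618284]
plate 0.5655539631843567 0.010250145569443703 0.14973296225070953
fit [ 0.56489271  0.01035356 -0.29750841] 0.14731792092094226
tops>.1 [(array([ 0.5127, -0.0469,  0.1118]), 216)]
pots [(array([0.6409, 0.026 , 0.09  ]), 207), (array([ 0.6026, -0.0573,  0.0932]), 219), (array([0.5738, 0.0876, 0.0899]), 129), (array([0.4943, 0.0424, 0.0951]), 226)]
studs [(array([ 0.6859, -0.0447,  0.071 ]), 14), (array([0.6544, 0.1081, 0.0713]), 17), (array([ 0.5491, -0.1212,  0.0719]), 13), (array([0.499 , 0.1261, 0.073 ]), 13), (array([ 0.4337, -0.0167,  0.0725]), 12)]
211 [0.38146506 0.00845723 0.00582424] 0.34611007363540447
front ang -179.4076797810564
tip [0.34611007 0.00615834 0.0038265 ] -178.90147015536968 0.21882285979396107
```

```bash
python3 - <<'E'
from m import *
P=np.load('top_c.npy');C=(.5644,.0103)
print('right objs',[(b,n) for b,n in blobs(P,.03,.2,(.56,-.26),0,.1)])
m=(P[...,2]>.015)&(P[...,1]<-.155)&(P[...,1]>-.32)&(abs(P[...,0]-.56)<.12);print(P[m].min(0),P[m].max(0))
E
python3 -m pendant '[[[20,-40,0,0,0,2],[45,-95,0,0,0,5],[70,-150,0,0,0,8],[97,-203,0,0,0,11],[125,-256,0,0,0,14],[152,-310,0,0,0,17],[180,-364,0,0,0,20],[206,-418,0,0,0,23],[233,-470,0,0,0,23],[260,-525,0,0,0,23]]]' 1
```

```text
right objs [(array([ 0.5336, -0.2425,  0.0609]), 187)]
[ 0.50106896 -0.28538482  0.01507727] [ 0.57170809 -0.18439692  0.07766037]
clock: 1.35
tool_pos: [0.452, 0.1205, 0.2267]
orientation: [-180.0, 0.0, -83.5]
force: [1.1, 0.1, 0.4]
opening: 0.0006
```

```bash
python3 -m pendant '[[[26,-50,0,0,0,0],[52,-100,0,0,0,0],[77,-150,0,0,0,0],[103,-202,0,0,0,0],[128,-251,0,0,0,0],[128,-251,0,0,0,0],[128,-251,0,0,0,0]]]'
python3 - <<'E'
from m import *
o=get_obs();s=snapshot('wrist');save('w1',s)
from scipy.spatial.transform import Rotation as R
T=np.eye(4);T[:3,:3]=R.from_euler('xyz',o['orientation'],degrees=True).as_matrix();T[:3,3]=o['tool_pos']
P=cloud(s,T@s['tool_from_camera']);C=(.5644,.0103)
print(o['tool_pos']);print('studs',blobs(P,.06,.085,C,.12,.15,8));print('tin',blobs(P,.105,.13,C,0,.12,30))
E
```

```text
clock: 2.22
tool_pos: [0.5791, -0.129, 0.2258]
orientation: [179.9, 0.0, -83.6]
force: [-0.4, 1.3, 0.2]
opening: 0.0005
[ 0.57910507 -0.12898482  0.22584907]
studs [(array([ 0.6876, -0.0453,  0.074 ]), 201), (array([0.6565, 0.1073, 0.0721]), 283), (array([ 0.5533, -0.1217,  0.074 ]), 138), (array([0.5016, 0.1248, 0.0715]), 228)]
tin []
```

View pics/w1.png

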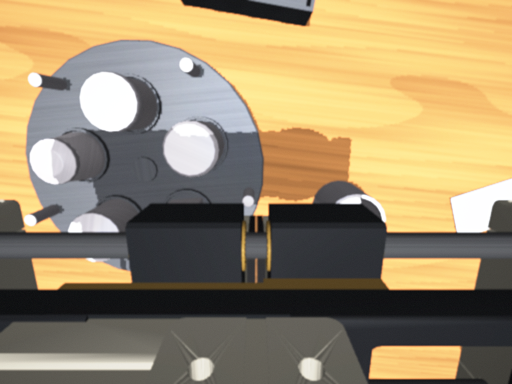

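The wrist view shows the stud at (249,202), just beside the shut fingers, where I expected it. Next I descend and work out the arc.

```bash
python3 -m pendant '[[[0,0,-50,0,0,0],[0,0,-100,0,0,0],[0,0,-145,0,0,0],[0,0,-170,0,0,0],[0,0,-170,0,0,0],[0,0,-170,0,0,0]]]'
python3 - <<'E'
import numpy as np
for base in (0,28):
  f0=np.radians(-83.8-base)
  for k in (2,4,6,8,11,14,17,20,23,25,26,28):
    f=f0-np.radians(k);print(base,k,(141*(np.cos(f)-np.cos(f0))).round(1),(141*(np.sin(f)-np.sin(f0))).round(1))
E
```

```text
clock: 3.02
tool_pos: [0.5805, -0.128, 0.0581]
orientation: [-179.9, -0.0, -83.4]
force: [-0.2, -0.3, -0.1]
opening: 0.0
0 2 -4.9 -0.4
0 4 -9.8 -0.7
0 6 -14.7 -0.8
0 8 -19.7 -0.8
0 11 -27.0 -0.3
0 14 -34.4 0.5
0 17 -41.6 1.7
0 20 -48.9 3.2
0 23 -56.0 5.2
0 25 -60.7 6.7
0 26 -63.0 7.5
0 28 -67.6 9.3
28 2 -4.5 1.9
28 4 -9.0 4.0
28 6 -13.4 6.2
28 8 -17.7 8.6
28 11 -24.0 12.4
28 14 -30.1 16.6
28 17 -36.0 21.0
28 20 -41.6 25.8
28 23 -47.0 30.9
28 25 -50.4 34.4
28 26 -52.1 36.2
28 28 -55.3 39.9
```

```bash
python3 -m pendant '[[[-5,-0.4,0,0,0,-2],[-10,-0.7,0,0,0,-4],[-15,-0.8,0,0,0,-6],[-20,-0.8,0,0,0,-8],[-27,-0.3,0,0,0,-11],[-34.5,0.5,0,0,0,-14],[-41.5,1.7,0,0,0,-17],[-49,3.2,0,0,0,-20],[-56,5.2,0,0,0,-23],[-60.5,6.7,0,0,0,-25]]]'
python3 -m pendant '[[[-2.5,1,0,0,0,-1],[-7,2.6,0,0,0,-3],[-7,2.6,0,0,0,-3]]]'
python3 - <<'E'
from m import *
s=snapshot('top');save('t2',s);P=cloud(s);C=(.5644,.0103)
a=lambda b:np.degrees(np.arctan2(b[1]-C[1],b[0]-C[0])).round(1)
print([(b,n,a(b)) for b,n in blobs(P,.055,.085,C,.122,.145,4)],[(b,n,a(b)) for b,n in blobs(P,.105,.117,C,0,.12)])
cv2.imwrite('pics/t2c.png',cv2.resize(cv2.imread('pics/t2.png')[120:270,160:360],None,fx=3,fy=3))
E
```

```text
clock: 4.28
tool_pos: [0.5186, -0.1221, 0.0566]
orientation: [-180.0, 0.0, -108.6]
force: [0.8, -0.3, 0.2]
opening: 0.0006
clock: 4.65
tool_pos: [0.5116, -0.1195, 0.0565]
orientation: [180.0, -0.0, -111.5]
force: [-0.0, 0.0, -1.1]
opening: 0.0005
[(array([0.6869, 0.0622, 0.072 ]), 13, np.float64(23.0)), (array([ 0.6514, -0.0904,  0.0729]), 14, np.float64(-49.2))] [(array([ 0.4678, -0.0339,  0.1123]), 5, np.float64(-155.4))]
```

View pics/t2c.png

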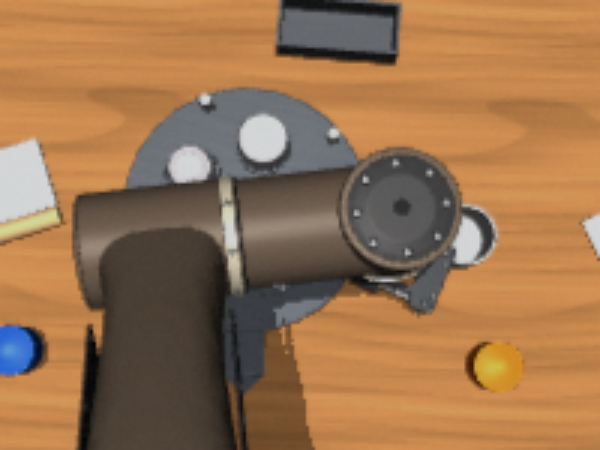

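The plate has turned about 24.6° of the 47°, and the arm's body stays clear of everything. I continue gently.

```bash
python3 -m pendant '[[[-4.5,1.9,0,0,0,-2],[-9,4,0,0,0,-4],[-13.4,6.2,0,0,0,-6],[-17.7,8.6,0,0,0,-8],[-22,11,0,0,0,-10],[-26,13.7,0,0,0,-12],[-30,16.6,0,0,0,-14],[-34,19.5,0,0,0,-16],[-37,22,0,0,0,-17.5],[-39,23.5,0,0,0,-18.5]]]'
python3 -m pendant '[[[-1,0.8,0,0,0,-0.5],[-2,1.7,0,0,0,-1],[-2,1.7,0,0,0,-1]]]'
python3 - <<'E'
from m import *
s=snapshot('top');save('t3',s);P=cloud(s);C=(.5644,.0103)
a=lambda b:np.degrees(np.arctan2(b[1]-C[1],b[0]-C[0])).round(1)
print([(b,n,a(b)) for b,n in blobs(P,.055,.085,C,.122,.145,4)],[(b,n,a(b)) for b,n in blobs(P,.105,.117,C,0,.12)])
E
```

```text
clock: 5.95
tool_pos: [0.4733, -0.0959, 0.0566]
orientation: [-180.0, 0.0, -130.0]
force: [1.6, 0.0, -0.4]
opening: 0.0006
clock: 6.32
tool_pos: [0.471, -0.0943, 0.0565]
orientation: [180.0, -0.0, -131.0]
force: [1.5, 0.9, 0.9]
opening: 0.0007
[(array([0.6979, 0.0182, 0.0711]), 17, np.float64(3.4)), (array([ 0.6137, -0.1131,  0.0719]), 14, np.float64(-68.2)), (array([0.5982, 0.1391, 0.0724]), 15, np.float64(75.3))] []
```

```bash
python3 -m pendant '[[[-1.3,1.2,0,0,0,-0.7],[-2.7,2.4,0,0,0,-1.5],[-4,3.6,0,0,0,-2.2],[-5.3,4.9,0,0,0,-3],[-5.3,4.9,0,0,0,-3],[-5.3,4.9,0,0,0,-3]]]'
python3 -m pendant '[[[3,-2.7,0,0,0,0],[8,-7,0,0,0,0],[13,-11.5,0,0,0,0],[13,-11.5,50,0,0,0],[13,-11.5,100,0,0,0],[13,-11.5,160,0,0,0],[13,-60,170,0,0,0],[13,-120,170,0,0,0],[13,-180,170,0,0,0],[13,-240,170,0,0,0]]]'
python3 -m pendant '[[[0,-50,0,0,0,0],[0,-100,0,0,0,0],[0,-100,0,0,0,0]]]'
python3 - <<'E'
from m import *
s=snapshot('top');save('t4',s);P=cloud(s);C=(.5644,.0103)
a=lambda b:np.degrees(np.arctan2(b[1]-C[1],b[0]-C[0])).round(1)
st=blobs(P,.055,.085,C,.122,.145,4)
print([(b,a(b)) for b,n in st],np.mean([b for b,_ in st],0),[(b,n,a(b)) for b,n in blobs(P,.105,.117,C,0,.12)],blobs(P,.085,.103,C,.03,.115,50))
# ledge edges by colour, ray cast at bench+8mm
img=cv2.imread('pics/t4.png');h=cv2.cvtColor(img,cv2.COLOR_BGR2HSV)
m=(h[...,1]<80)&(P[...,0]<.408)&(P[...,0]>.3)&(abs(P[...,1]-.01)<.06)&(P[...,2]<.03)
for v in np.unique(np.nonzero(m)[0]):
    u=np.nonzero(m[v])[0];y=P[v,u,1];print(v,P[v,u,0].mean().round(4),y.min().round(4),y.max().round(4),((y.min()+y.max())/2).round(4))
cv2.imwrite('pics/t4c.png',cv2.resize(img[120:270,160:360],None,fx=3,fy=3,interpolation=2))
E
```

```text
clock: 7.12
tool_pos: [0.4656, -0.0894, 0.0565]
orientation: [180.0, -0.0, -134.0]
force: [0.6, 0.8, -0.6]
opening: 0.0007
clock: 8.38
tool_pos: [0.4787, -0.3317, 0.2267]
orientation: [-180.0, 0.0, -134.0]
force: [1.2, 1.0, 0.1]
opening: 0.0005
clock: 8.75
tool_pos: [0.4779, -0.4328, 0.2251]
orientation: [179.9, -0.1, -134.2]
force: [-0.2, 1.3, -0.1]
opening: 0.0004
[(array([0.6979, 0.011 , 0.0699]), np.float64(0.3)), (array([0.6046, 0.1375, 0.0735]), np.float64(72.5)), (array([ 0.6073, -0.1162,  0.072 ]), np.float64(-71.3)), (array([0.4555, 0.0869, 0.0737]), np.float64(144.9)), (array([ 0.4579, -0.0693,  0.073 ]), np.float64(-143.2))] [0.56464 0.00998 0.07242] [(array([0.4874, 0.0097, 0.112 ]), 212, np.float64(-179.6))] [(array([0.6279, 0.0568, 0.0894]), 132), (array([ 0.6287, -0.0349,  0.0902]), 206), (array([0.5402, 0.0838, 0.0952]), 222), (array([ 0.5411, -0.0638,  0.0936]), 215)]
233 0.4074 -0.0102 0.03 0.0099
234 0.4038 -0.014 0.0298 0.0079
235 0.4002 -0.0141 0.0297 0.0078
236 0.3966 -0.0142 0.0296 0.0077
237 0.3929 -0.0143 0.033 0.0093
238 0.3893 -0.0144 0.0329 0.0093
239 0.3857 -0.0145 0.0328 0.0092
240 0.3821 -0.0146 0.0326 0.009
241 0.3785 -0.0147 0.0325 0.0089
242 0.3749 -0.0148 0.0324 0.0088
243 0.3713 -0.0149 0.0322 0.0086
244 0.3677 -0.015 0.0321 0.0086
245 0.3641 -0.0115 0.0286 0.0085
246 0.3605 -0.0116 0.0248 0.0066
247 0.357 -0.0081 0.021 0.0065
248 0.3533 -0.0009 0.0172 0.0082
249 0.3498 0.0026 0.0134 0.008
250 0.346 0.0062 0.0098 0.008
```

View pics/t4c.png

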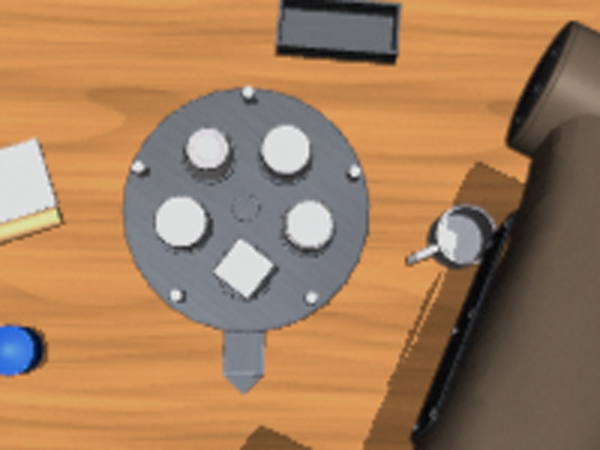

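The tin's lid is at crop pixel (245,268), directly in line with the ledge tip (243,392). All the pots are upright in their sockets, and the mug, scraper and loaf tin have not moved.

Run:
```python
from h import *
o=get_obs();print(o['clock'],o['tool_pos'],o['force'],o['qvel']);close_job()
```

```text
8.8 [ 0.47798217 -0.43121932  0.22528495] [-0.1620566  -0.01996802 -0.38989452] [ 2.24452805 -1.82749181 -1.4242665  -0.26826695  0.23290767 -0.71480792]
the job is handed in; nothing more can be done
```

I turned the carousel about 47° clockwise by pushing one rim stud with the shut fingertips. I then backed the fingers off, moved the arm clear and handed the job in at 8.8 s of the 61 s allowed.

- **Alignment:** the last top view put the tin's centre at a bearing of −179.6° from the axis. The ledge points at about −179.3°, so the tin is within about 1 mm of the front line, against 10 mm allowed.
- **Containers:** the tin and all four pots stood upright in their sockets.
- **Bystanders:** the mug, scraper and loaf tin looked unmoved in the last crop. I did not measure the bystanders' final positions, and the bowl, oil, brush and spatula were outside that crop.
- **Contact:** forces during the pushing stayed under 2 N at the readings I took. The gripper was clear of everything, 225 mm up, at the end.
- **Plate at rest:** I did not compare two pictures to confirm that the plate was still. The only evidence is that the fingers had left it about 1.5 s before that last picture. The arm showed small joint speeds (about 2°/s) in the last reading.

No check failed. While moving, the plate ran about 2° ahead of the fingers, and the last push took that into account.

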